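# Fold away the bench chip guard

## Robot

A 7-joint arm with a two-finger parallel gripper is mounted at the origin on a cart in front of the work surface, level with it; the furniture and walls round the work are solid. World frame = base frame: x ahead of the robot, y to its left, z up, the work surface at z = 0. Lengths are in mm, angles in rad, forces in N, time in s.
With the tool pointing down it reaches from about 375 to 925 mm from the base axis. Payload 3.1 kg.
Tool frame: the origin (TCP) lies between the finger pads; the fingertips stand env.tips_ahead ahead of it and the grasp point (between the pads) lies 2 mm behind it (env.tips_ahead is the distance from the TCP to the fingertips, in mm); z points along the fingers, y is the direction in which the jaws open and shut (so a half turn about z gives the same grasp; the last joint's range is limited). The gripper opens to 85 mm and grips with 20 to 120 N. Pads are 22 mm wide; open, the fingers measure 114 mm over their backs; the gripper's body (76 mm by 85 mm) begins 54 mm behind the grasp point. The pads swing forward as they close: fully open they stand 13 mm farther back than shut.
Start: joints at [1.141, 0.383, 0.044, 1.598, -0.018, 1.161, -0.05], TCP at [211.754, -614.543, 211.869] pointing down, gripper open.
Joint ranges: [-2.61, 2.61], [-0.41, 2.15], [-1.48, 1.57], [0, 2.5], [-1.57, 4.71], [0.05, 1.97], [-2.85, 2.85]. Speed limits (rad/s): [2.79, 2.79, 3.14, 3.14, 3.14, 3.14, 3.14].

## Interface

Orientations are given as a 3x3 rotation matrix whose columns are the frame's x, y, z axes.
In Python, from station import env gives the robot as it stands. The module is installed in compiled form; this text tells all that it offers.
- The arm moves only by the tool play_rows, never from a script. Its argument "moves" is a list of rows, each an object of numbers: "tx", "ty", "tz": the shift along the world's x, y, z in m; "roll": the turn about the world's z in degrees. A call has 1 to 20 rows; each row is the pose to reach, as a shift and turn from the pose commanded when the call began; what a row does not reach only later rows make up. A row lasts 1/12 s, in which the tool goes at most 41.7 mm and 7.16 degrees, less where a joint would pass 70% of its speed; a pose out of reach is approached as far as the arm can. A call with a gripper value outside its range is refused whole. "jaw" is the finger opening in m, from 0 to 0.0854, set as the call begins (left out, the last holds). The fingers move at their own pace and stop on an object; the grip force is fixed at half the most. Time passes only in rows, so rows that repeat a pose let the fingers close. It gives the time, the measured TCP pose, the force and the opening at its end, in the units of the state.
- env.get_obs(): the state, without advancing time (a new reading comes with each control period).
- env.camera(name): name is "scene" or "top" or "wrist"; returns the picture (420x560x3 uint8, red, green, blue); there is no depth.
- env.calibration(name): a dict with "mtx" (3x3 intrinsics, pixels), "rvec" (rotation vector, rad) and "tvec" (3), from world to camera coordinates, as OpenCV has them; the wrist camera has in their place "T_tool_cam" (4x4, takes a point from camera to tool coordinates, whose origin is the TCP and whose axes are the flange's). Camera axes: x right, y down, z forward; pixel columns grow to the right and rows downward; lengths in mm; the calibration is good to about 2 mm. The wrist camera is an equidistant fisheye: a pixel r from the principal point sees the ray r / f radians off the axis. A picture is of the moment at which its call begins: read the wrist's pose just before it. calibration takes no time and is no camera call.
- env.job_done(): hands the job in, once; it reports no verdict.
The state is a dict: "time": time; "qpos": joint angles; "joint_velocities": joint speeds; "joint_torque": joint torques, N m; "ee_pos": TCP position; "tool_rot": TCP orientation; "force": force on the tool from outside, world axes, zero at the start; "moment": the same for the moment, N m; "width": finger opening in mm.
Only numpy, scipy, OpenCV 4.12 (cv2) and the standard library are available. Lean on these libraries where they do the work, as an engineer would, in place of code of your own. Each camera call takes 0.05 s, during which the arm holds its last target.

## Task

Work at the bench is finished: fold the jointed chip guard away. First swing its short outer leaf (red knob) flat against the middle leaf, then swing the middle leaf (black knob), with the outer leaf inside it, flat against the grey leaf that is bolted to the bench. Leave the oil bottle, the vee block and the brass bush where they stand.

Things in the scene. Friction and masses are not known exactly. Their poses are not given: they have to be found in the camera images.
- guard: grey fixed leaf of a chip guard: upright mesh frame 170 mm long (its y), 10 mm thick (its x), top at 90 mm, bolted to the bench. Origin on the bench under its centre, z up. The moving leaves are on its -x side (the robot's). Upright hinge of the middle leaf at (-14, 80) mm in its xy. The folded outer leaf lies between it and the middle leaf, so it must be folded first.
- guard_mid: yellow middle leaf, 164x10 mm, 6 to 90 mm high. Origin on its hinge to the fixed leaf, at bench height, z up; it runs along its -y at x = -14 mm. Black round knob, 20 mm wide, 92 to 130 mm high, at (-14, -130) mm. Folded: axes parallel to the fixed leaf's, at a stop. Starts 63 to 92 deg open, turned clockwise from above: turn anticlockwise. Stiff hinge, 0.9 N m (7 N at knob), stays where left.
- guard_outer: short yellow outer leaf, 115x10 mm, 6 to 90 mm high. Origin on its hinge at the middle leaf's free end, at bench height, z up; it runs along its +y at x = 7 mm. Red round knob, 20 mm wide, 92 to 130 mm high, at (7, 100) mm. Folded: axes parallel to the middle leaf's, at a stop. Starts 51 to 95 deg open, turned clockwise from above: turn anticlockwise. Light hinge, 0.15 N m, stays where left.
- oil_bottle: small white oiler bottle with a red nozzle, 40 mm diameter, 105 mm high, standing; origin under its centre. To be left alone
- vee_block: dark steel vee block, 43x57x46 mm; origin under its centre. To be left alone
- brass_bush: flanged brass bush, 40 mm diameter, 28 mm high; origin under its centre. To be left alone
Things that resemble listed ones, but are neither listed nor needed, are in the scene too. There is more than one size of the guard; the job needs the larger.

How it is judged (in metres and radians):
On the way, in this order (a step that is already met when the one before it is completed fails the run):
1. the outer leaf is folded against the middle leaf while the middle leaf still stands open (angle between the y axis of guard_outer and the y axis of guard_mid, either way round below 0.2 rad and angle between the y axis of guard_mid and the y axis of guard, either way round above 0.6 rad), for 0.2 s.
2. the middle leaf is folded against the fixed leaf (angle between the y axis of guard_mid and the y axis of guard, either way round below 0.2 rad), for 0.2 s.
At the end, for the whole second after the job is handed in: both moving leaves lie folded against the fixed leaf, at rest: the outer within 0.2 rad (11 degrees) of the middle leaf, the middle within 0.2 rad of the fixed leaf (angle between the y axis of guard_outer and the y axis of guard_mid, either way round below 0.2 rad and angle between the y axis of guard_mid and the y axis of guard, either way round below 0.2 rad and angular speed of each of guard_mid, guard_outer below 0.1 rad/s); the robot touches nothing.
It fails at once if the oil bottle, vee block or brass bush is moved more than 40 mm, or the bottle is tipped over (distance of any of oil_bottle, vee_block, brass_bush from where it was at the start of the episode above 0.04 m or angle between oil_bottle's own z axis and vertical above 0.6 rad).
It also fails if it takes over 54 s, if anything falls off the work surface, if the arm or the gripper's body presses on something with over 40 N, if the wrist force passes 120 N, or if a joint passes its speed limit or range.

## Working session

There is one attempt and no reset: what is moved stays moved. The work goes in short steps, Python scripts to look and compute and a tool call to move; the robot and the scene stay as the last step left them, time stands still between calls to the robot, and variables do not carry over. Pictures are saved under pics/ and viewed, and the job is handed in when it is done.

Besides the shell and the picture viewer there is one more tool, called in YAML: its name, and indented under it one key for each argument. play_rows: Moves the arm, as the interface text tells. Its arguments: {"type":"object","properties":{"moves":{"type":"array"},"jaw":{"type":"number"}},"required":["moves"]}

```bash
mkdir -p pics; python3 - <<'E'
from station import env
import cv2
for n in ("scene","top","wrist"):
    cv2.imwrite(f"pics/{n}0.png",env.camera(n)[:,:,::-1])
    print(n,env.calibration(n))
o=env.get_obs();print(o, env.tips_ahead)
E
```

```text
scene {'mtx': array([[517.23833457,   0.        , 287.23187426],
       [  0.        , 517.23833457, 207.30639819],
       [  0.        ,   0.        ,   1.        ]]), 'rvec': array([ 1.12188846, -2.33009211,  1.01984581]), 'tvec': array([394.34285192, 254.21791277, 935.90220718])}
top {'mtx': array([[431.61863493,   0.        , 284.82289061],
       [  0.        , 431.61863493, 211.20821499],
       [  0.        ,   0.        ,   1.        ]]), 'rvec': array([ 2.19578919, -2.15306962,  0.09892216]), 'tvec': array([101.41825355, 519.49908934, 837.29104055])}
wrist {'mtx': array([[325.1922621 ,   0.        , 283.67418865],
       [  0.        , 325.1922621 , 213.03936838],
       [  0.        ,   0.        ,   1.        ]]), 'T_tool_cam': array([[-7.80823077e-04, -9.52501513e-01, -3.04532853e-01,
         7.72283665e+01],
       [ 9.99999668e-01, -8.15047794e-04, -1.47391683e-05,
         1.76906174e+00],
       [-2.34169750e-04, -3.04532764e-01,  9.52501833e-01,
        -1.61670822e+02],
       [ 0.00000000e+00,  0.00000000e+00,  0.00000000e+00,
         1.00000000e+00]])}
{'time': 0.15, 'qpos': array([ 1.14118779,  0.38361811,  0.04384415,  1.59920367, -0.01791989,
        1.16118274, -0.04988698]), 'joint_velocities': array([ 0.00113306, -0.0026317 ,  0.00190018, -0.00553778, -0.00055407,
       -0.00066379, -0.00070797]), 'joint_torque': array([ 2.44930889e-03, -4.34049439e+01,  1.02709595e+00, -2.49978608e+01,
        1.07510018e-02,  7.29886699e-03, -2.82530692e-05]), 'ee_pos': array([ 211.49754865, -613.81876284,  210.79906281]), 'tool_rot': array([[ 9.45428179e-01,  3.25829734e-01, -7.36179290e-04],
       [ 3.25830555e-01, -9.45426313e-01,  1.88065029e-03],
       [-8.32314892e-05, -2.01788948e-03, -9.99997961e-01]]), 'force': array([-0.32430203,  0.17241002,  0.1699251 ]), 'moment': array([-0.00030244, -0.01977628, -0.00147929]), 'width': 85.45796561013753} 17.0
```

View pics/scene0.png

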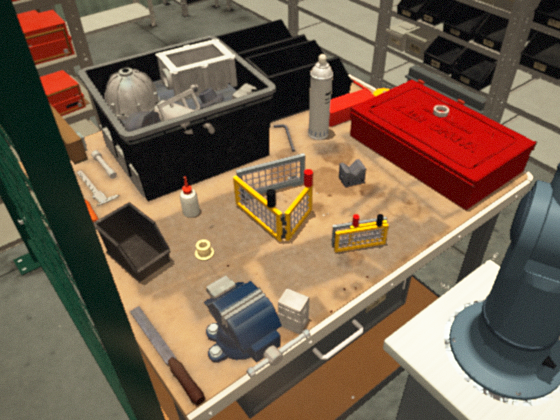

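View pics/top0.png

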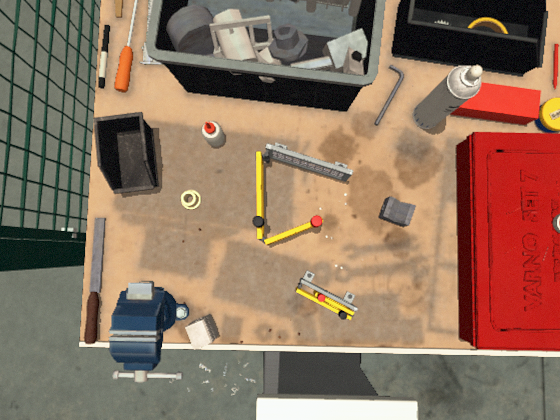

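View pics/wrist0.png

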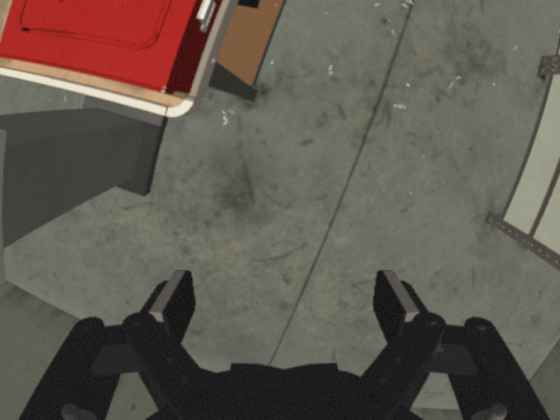

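The top view shows the large guard. The grey leaf runs from about (267,150) to (350,175). The middle leaf runs down to about (262,240), with its black knob at (258,221). The red knob of the outer leaf is at (317,221). The bottle is at (212,133), the bush at (190,199) and the vee block at (398,210). The smaller, already folded guard near (326,297) is the decoy. Next I measure.

```bash
cat > h.py <<'E'
from station import env
import numpy as np, cv2
def ray(n,px):
    c=env.calibration(n);R,_=cv2.Rodrigues(c["rvec"]);t=np.array(c["tvec"]).ravel()
    d=R.T@np.linalg.inv(c["mtx"])@np.array([px[0],px[1],1.]);return -R.T@t,d
def onz(n,px,z):
    o,d=ray(n,px);return o+d*(z-o[2])/d[2]
def proj(n,P):
    c=env.calibration(n);return cv2.projectPoints(np.float64(P).reshape(-1,1,3),c["rvec"],c["tvec"],c["mtx"],None)[0].reshape(-1,2)
def two(p,q):
    (a,u),(b,v)=ray("scene",p),ray("top",q)
    s=np.linalg.lstsq(np.c_[u,-v],b-a,rcond=None)[0];P,Q=a+u*s[0],b+v*s[1];return (P+Q)/2,np.linalg.norm(P-Q)
def blobs(im,kind,roi):
    hsv=cv2.cvtColor(im,cv2.COLOR_RGB2HSV);h,s,v=cv2.split(hsv)
    m={'red':((h<8)|(h>172))&(s>150)&(v>90),'black':(v<55),'yellow':(h>18)&(h<32)&(s>150)&(v>110)}[kind].astype(np.uint8)
    x0,y0,x1,y1=roi;k=np.zeros_like(m);k[y0:y1,x0:x1]=m[y0:y1,x0:x1]
    n,l,st,c=cv2.connectedComponentsWithStats(k)
    return [(c[i].round(1).tolist(),st[i].tolist()) for i in range(1,n) if st[i,4]>15]
E
python3 - <<'E'
from h import *
t=env.camera("top");s=env.camera("scene")
for k in('red','black','yellow'):
    print(k,'top',blobs(t,k,(235,130,370,260)));print(k,'scene',blobs(s,k,(225,150,322,245)))
a=cv2.resize(t[130:260,180:420],None,fx=3.3,fy=3.3,interpolation=cv2.INTER_CUBIC);cv2.imwrite("pics/topz.png",a[:,:,::-1])
a=cv2.resize(s[140:260,160:380],None,fx=3.6,fy=3.6,interpolation=cv2.INTER_CUBIC);cv2.imwrite("pics/scz.png",a[:,:,::-1])
for n,p in dict(redtop=(317,221,130),blacktop=(258,221,130),gA=(268,147,90),gB=(351,175,90),end=(263,242,90),hin=(261,152,90),bottle=(210,127,105),bush=(190,199,28),vee=(398,210,46)).items(): print(n,onz("top",p[:2],p[2]).round(0))
E
```

```text
red top [([316.1, 220.9], [311, 215, 11, 12, 105])]
red scene [([307.8, 177.3], [304, 169, 9, 18, 146])]
black top [([266.0, 158.4], [262, 156, 8, 7, 27]), ([261.4, 223.4], [257, 219, 7, 8, 17])]
black scene [([241.8, 157.0], [225, 150, 44, 21, 583]), ([270.7, 197.4], [266, 189, 9, 18, 130]), ([282.9, 220.6], [281, 217, 5, 8, 19]), ([283.5, 233.3], [282, 229, 4, 9, 22])]
yellow top [([259.5, 184.3], [256, 151, 8, 68, 472]), ([287.8, 233.1], [264, 222, 48, 23, 317]), ([259.8, 232.2], [257, 226, 7, 13, 76])]
yellow scene [([257.7, 206.8], [233, 175, 50, 66, 709]), ([297.2, 211.0], [285, 187, 27, 54, 467])]
redtop [492.  55. 130.]
blacktop [490. 158. 130.]
gA [631. 145.  90.]
gB [581. -10.  90.]
end [454. 150.  90.]
hin [621. 158.  90.]
bottle [663. 252. 105.]
bush [538. 301.  28.]
vee [ 522. -108.   46.]
```

View pics/topz.png

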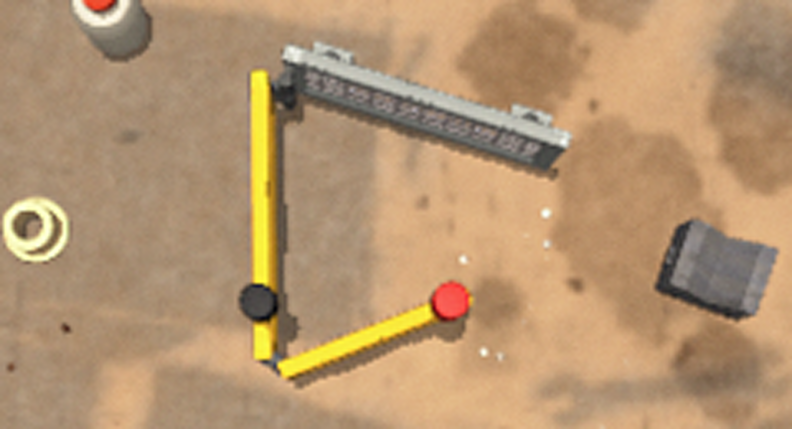

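View pics/scz.png

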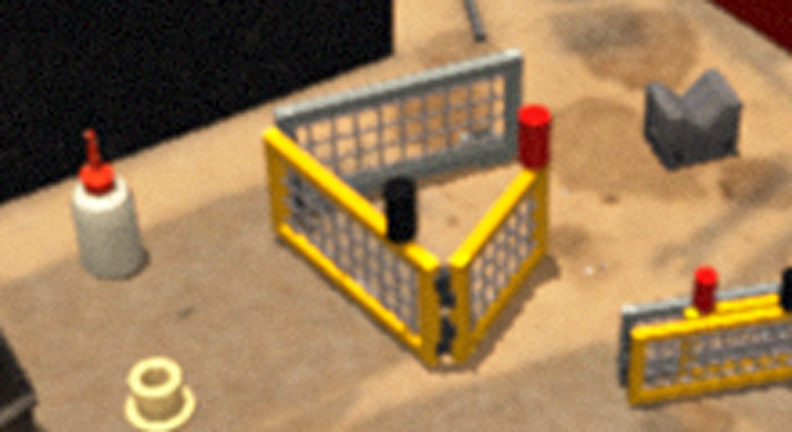

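The zooms confirm the layout. The black knob top is at about (258.2,221.2) and the red at (316.4,221.2) in the top view. In the scene view they sit on their leaves, with nothing between the leaves. Now I refine with both views.

```bash
python3 - <<'E'
from h import *
z=lambda u,v:(180+u/3.3-.35,130+v/3.3-.35)
zs=lambda u,v:(160+u/3.6-.36,140+v/3.6-.36)
for n,s,t in (("red",(535,113),(450,300)),("black",(400,185),(258,301))):
    P,e=two(zs(*s),z(*t));print(n,P.round(1),"gap",round(e,1),"onz",onz("top",z(*t),130).round(1))
for n,p,h in (("fix hinge end",(291,54),90),("fix far end",(562,142),90),("mid hinge end",(260,72),90),("mid free",(264,357),90),("outer hinge end",(285,371),90),("outer far",(469,300),90)): print(n,onz("top",z(*p),h).round(1))
print("decoy red/black",onz("top",(321,298),65).round(0),onz("top",(347,314),65).round(0))
P,e=two((441,110),(558,222));print("toolbox knob",P.round(),e)
E
```

```text
red [491.6  56.2 132.5] gap 1.9 onz [492.4  56.8 130. ]
black [489.4 157.7 132.4] gap 0.8 onz [489.9 158.2 130. ]
fix hinge end [632.9 145.6  90. ]
fix far end [585.5  -7.9  90. ]
mid hinge end [622.2 162.9  90. ]
mid free [461.5 156.6  90. ]
outer hinge end [454.  144.8  90. ]
outer far [495.4  43.3  90. ]
decoy red/black [352.  41.  65.] [324.  -8.  65.]
toolbox knob [ 496. -387.  106.] 12.557354173106726
```

play_rows:
  moves:
    - {"tz":0.04}
    - {"tz":0.07}
    - {"tx":0.28,"ty":0.671,"tz":0.07,"roll":89}
    - {"tx":0.28,"ty":0.671,"tz":0.07,"roll":89}
    - {"tx":0.28,"ty":0.671,"tz":0.07,"roll":89}
    - {"tx":0.28,"ty":0.671,"tz":0.07,"roll":89}
    - {"tx":0.28,"ty":0.671,"tz":0.07,"roll":89}
    - {"tx":0.28,"ty":0.671,"tz":0.07,"roll":89}
    - {"tx":0.28,"ty":0.671,"tz":0.07,"roll":89}
    - {"tx":0.28,"ty":0.671,"tz":0.07,"roll":89}
    - {"tx":0.28,"ty":0.671,"tz":0.07,"roll":89}
    - {"tx":0.28,"ty":0.671,"tz":0.07,"roll":89}
    - {"tx":0.28,"ty":0.671,"tz":0.07,"roll":89}
    - {"tx":0.28,"ty":0.671,"tz":0.07,"roll":89}
    - {"tx":0.28,"ty":0.671,"tz":0.07,"roll":89}
    - {"tx":0.28,"ty":0.671,"tz":0.07,"roll":89}
    - {"tx":0.28,"ty":0.671,"tz":0.07,"roll":89}
    - {"tx":0.28,"ty":0.671,"tz":0.07,"roll":89}
    - {"tx":0.28,"ty":0.671,"tz":0.07,"roll":89}
  jaw: 0.06

```text
invalid input
```

play_rows:
  moves:
    - {"tx":0,"ty":0,"tz":0.04,"roll":0}
    - {"tx":0,"ty":0,"tz":0.07,"roll":0}
  jaw: 0.06

```text
time: 0.42
ee_pos: [211.1, -612.9, 280.5]
tool_rot: [[0.945, 0.326, -0.002], [0.326, -0.945, 0.005], [-0.0, -0.005, -1.0]]
force: [-0.2, -0.4, 0.8]
width: 64.3
```

play_rows:
  moves:
    - {"tx":0.28,"ty":0.671,"tz":0,"roll":89}
    - {"tx":0.28,"ty":0.671,"tz":0,"roll":89}
    - {"tx":0.28,"ty":0.671,"tz":0,"roll":89}
    - {"tx":0.28,"ty":0.671,"tz":0,"roll":89}
    - {"tx":0.28,"ty":0.671,"tz":0,"roll":89}
    - {"tx":0.28,"ty":0.671,"tz":0,"roll":89}
    - {"tx":0.28,"ty":0.671,"tz":0,"roll":89}
    - {"tx":0.28,"ty":0.671,"tz":0,"roll":89}
    - {"tx":0.28,"ty":0.671,"tz":0,"roll":89}
    - {"tx":0.28,"ty":0.671,"tz":0,"roll":89}
    - {"tx":0.28,"ty":0.671,"tz":0,"roll":89}
    - {"tx":0.28,"ty":0.671,"tz":0,"roll":89}
    - {"tx":0.28,"ty":0.671,"tz":0,"roll":89}
    - {"tx":0.28,"ty":0.671,"tz":0,"roll":89}
    - {"tx":0.28,"ty":0.671,"tz":0,"roll":89}
    - {"tx":0.28,"ty":0.671,"tz":0,"roll":89}
    - {"tx":0.28,"ty":0.671,"tz":0,"roll":89}
    - {"tx":0.28,"ty":0.671,"tz":0,"roll":89}
    - {"tx":0.28,"ty":0.671,"tz":0,"roll":89}
    - {"tx":0.28,"ty":0.671,"tz":0,"roll":89}

```text
time: 2.08
ee_pos: [491.7, 57.9, 281.8]
tool_rot: [[-0.313, 0.95, -0.0], [0.95, 0.313, 0.0], [0.0, -0.0, -1.0]]
force: [-0.2, -0.5, -0.6]
width: 60.0
```

```bash
cat >> h.py <<'E'
def wray(px,o):
    c=env.calibration("wrist");K=c["mtx"];T=np.array(c["T_tool_cam"])
    u=(np.array(px)-[K[0,2],K[1,2]])/K[0,0];th=np.linalg.norm(u)
    d=np.r_[np.sin(th)*u/th,np.cos(th)]
    R=np.array(o["tool_rot"]);return R@T[:3,3]+np.array(o["ee_pos"]),R@T[:3,:3]@d
def wonz(px,z,o):
    a,d=wray(px,o);return a+d*(z-a[2])/d[2]
E
python3 - <<'E'
from h import *
o=env.get_obs();w=env.camera("wrist");cv2.imwrite("pics/w1.png",w[:,:,::-1])
print(o["qpos"].round(2))
for b in blobs(w,'red',(0,0,560,420)): print(b,wonz(b[0],130,o).round(1))
E
```

```text
[ 0.48  0.07 -0.7   1.85  0.05  1.24  0.08]
([471.0, 79.8], [463, 73, 23, 15, 195]) [640.2 236.8 130. ]
([167.4, 161.2], [162, 155, 11, 12, 103]) [369.4  50.4 130. ]
([283.6, 194.1], [275, 185, 19, 19, 288]) [492.2  53.5 130. ]
([99.0, 320.4], [94, 318, 11, 6, 31]) [ 308.2 -188.7  130. ]
([94.4, 328.2], [91, 322, 10, 14, 92]) [ 300.6 -207.4  130. ]
([155.3, 392.3], [124, 362, 58, 58, 1794]) [ 402.2 -298.2  130. ]
([224.8, 364.3], [220, 362, 10, 5, 25]) [ 490.  -188.7  130. ]
```

View pics/w1.png

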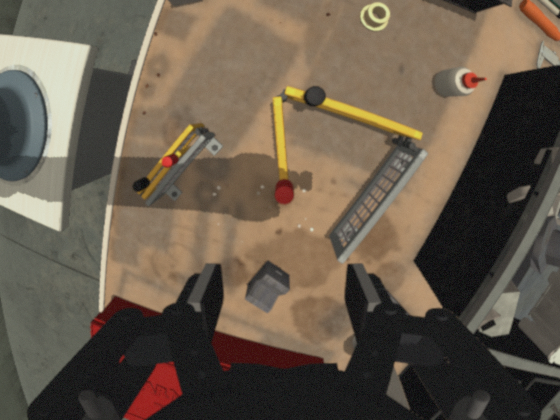

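Red knob is at (283.6,194.1) in the wrist picture, which gives (492,53.5). That agrees with the top view to 3 mm. I go down around it.

play_rows:
  moves:
    - {"tx":0,"ty":-0.001,"tz":-0.04,"roll":0}
    - {"tx":0,"ty":-0.001,"tz":-0.08,"roll":0}
    - {"tx":0,"ty":-0.001,"tz":-0.12,"roll":0}
    - {"tx":0,"ty":-0.001,"tz":-0.145,"roll":0}
    - {"tx":0,"ty":-0.001,"tz":-0.16,"roll":0}
    - {"tx":0,"ty":-0.001,"tz":-0.166,"roll":0}
    - {"tx":0,"ty":-0.001,"tz":-0.166,"roll":0}

```text
time: 2.72
ee_pos: [490.0, 53.1, 114.2]
tool_rot: [[-0.306, 0.952, -0.004], [0.952, 0.306, -0.001], [0.0, -0.004, -1.0]]
force: [-0.4, -0.1, 0.5]
width: 60.1
```

play_rows:
  moves:
    - {"tx":0,"ty":0,"tz":0,"roll":0}
    - {"tx":0,"ty":0,"tz":0,"roll":0}
    - {"tx":0,"ty":0,"tz":0,"roll":0}
    - {"tx":0,"ty":0,"tz":0,"roll":0}
    - {"tx":0,"ty":0,"tz":0,"roll":0}
  jaw: 0.026

```text
time: 3.13
ee_pos: [492.5, 55.5, 116.8]
tool_rot: [[-0.309, 0.951, 0.002], [0.951, 0.309, -0.0], [-0.001, 0.002, -1.0]]
force: [0.1, 0.9, 0.3]
width: 26.3
```

```bash
python3 - <<'E'
from h import *
w=env.camera("wrist");cv2.imwrite("pics/w2.png",w[:,:,::-1])
cx,cy=460.9,151.2;p0=np.array([491.75,55.5])
a0=np.degrees(np.arctan2(p0[1]-cy,p0[0]-cx));r=np.hypot(*(p0-[cx,cy]));print(a0,r)
for a in np.arange(a0,a0+76,5): q=np.array([cx+r*np.cos(np.radians(a)),cy+r*np.sin(np.radians(a))])-p0; print(round(a-a0),q.round(1))
E
```

```text
-72.13267439102802 100.54955246046597
0 [0. 0.]
5 [8.2 3.1]
10 [16.1  6.8]
15 [23.7 11.2]
20 [30.9 16.3]
25 [37.6 22. ]
30 [43.7 28.2]
35 [49.3 35. ]
40 [54.3 42.2]
45 [58.6 49.8]
50 [62.3 57.8]
55 [65.2 66.1]
60 [67.5 74.6]
65 [68.9 83.2]
70 [69.6 92. ]
75 [ 69.6 100.7]
```

View pics/w2.png

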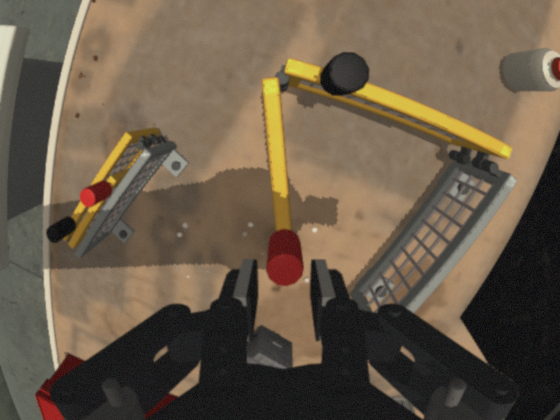

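The picture shows the red knob with its top face near (285,268) between finger tips at x≈258 and x≈312. I check whether the knob sits fully within the pad width.

```bash
python3 - <<'E'
from h import *
o=env.get_obs();c=env.calibration("wrist");T=np.linalg.inv(np.array(c["T_tool_cam"]));K=c["mtx"]
def wp(p):
    q=T[:3,:3]@p+T[:3,3];th=np.arctan2(np.hypot(q[0],q[1]),q[2]);return (q[:2]/np.hypot(q[0],q[1])*th*K[0,0]+[K[0,2],K[1,2]]).round(0)
for p in ([0,0,-13],[10,0,-13],[-10,0,-13],[0,0,17],[11,13,17],[11,-13,17]): print(p,wp(np.array(p,float)))
print(wonz((285,268),130,o),o["ee_pos"],o["force"])
E
```

```text
[0, 0, -13] [285. 266.]
[10, 0, -13] [285. 249.]
[-10, 0, -13] [285. 283.]
[0, 0, 17] [285. 243.]
[11, 13, 17] [307. 226.]
[11, -13, 17] [263. 226.]
[492.34842929  54.81216445 130.        ] [492.3169471   55.53250384 116.60737072] [-0.24899956  0.33107681 -0.69060934]
```

```bash
python3 - <<'E'
from h import *
a=cv2.imread("pics/w2.png")[200:360,180:390];a=cv2.convertScaleAbs(cv2.resize(a,None,fx=3.6,fy=3.6,interpolation=cv2.INTER_CUBIC),alpha=1.7,beta=15);cv2.imwrite("pics/w2z.png",a)
s=env.camera("scene");a=cv2.resize(s[90:250,200:400],None,fx=3.6,fy=3.6,interpolation=cv2.INTER_CUBIC);cv2.imwrite("pics/s2z.png",a[:,:,::-1])
E
```

```text
(no output)
```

View pics/w2z.png

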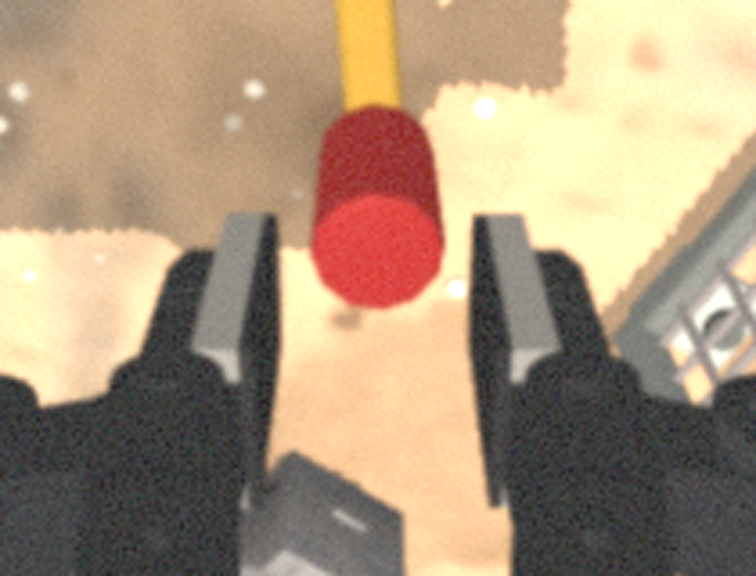

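View pics/s2z.png

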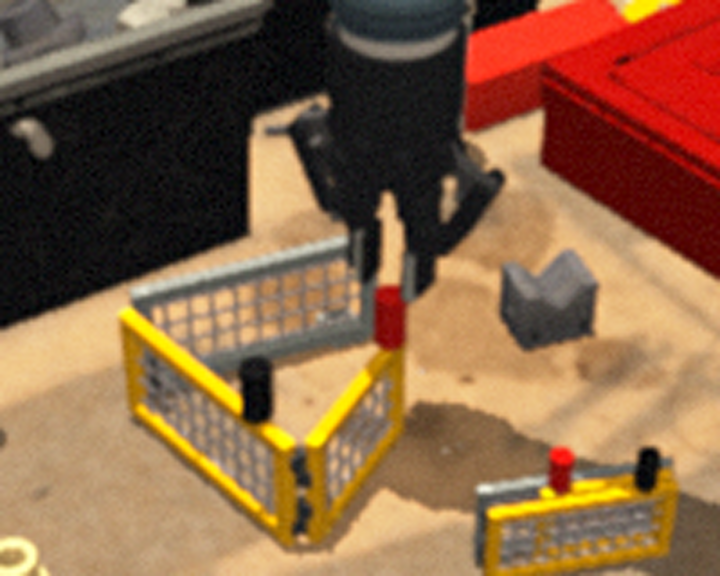

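```bash
python3 - <<'E'
from h import *
o=env.get_obs();R=np.array(o["tool_rot"]);e=np.array(o["ee_pos"])
for p in ([0,0,0],[0,13,0],[0,-13,0],[0,13,17],[0,-13,17],[0,13,-13],[0,-13,-13],[0,0,-54]):
    q=proj("scene",e+R@np.array(p,float))[0];print(p,q.round(0),"zoom",((q-[200,90])*3.6).round(0), "top",proj("top",e+R@np.array(p,float))[0].round(0))
a=env.camera("top")[130:260,200:420];a=cv2.resize(a,None,fx=3.6,fy=3.6,interpolation=cv2.INTER_CUBIC);cv2.imwrite("pics/t2z.png",a[:,:,::-1])
E
```

```text
[0, 0, 0] [308. 177.] zoom [388. 312.] top [316. 221.]
[0, 13, 0] [303. 175.] zoom [370. 304.] top [314. 214.]
[0, -13, 0] [313. 179.] zoom [406. 319.] top [318. 228.]
[0, 13, 17] [303. 181.] zoom [369. 326.] top [313. 215.]
[0, -13, 17] [313. 185.] zoom [406. 341.] top [318. 229.]
[0, 13, -13] [303. 170.] zoom [370. 287.] top [314. 214.]
[0, -13, -13] [313. 174.] zoom [407. 302.] top [319. 228.]
[0, 0, -54] [308. 157.] zoom [390. 240.] top [319. 219.]
```

View pics/t2z.png

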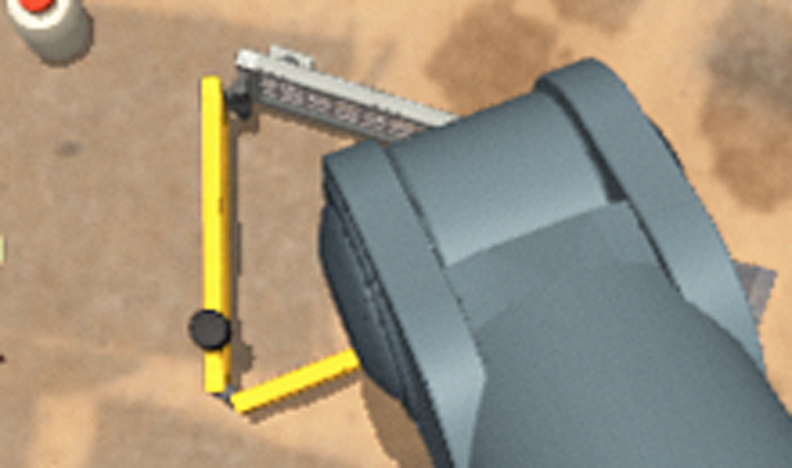

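The views disagree with the stated geometry. In the wrist picture the pads' spacing and row, and in the scene picture the tips at zoom (365,280), put the fingertips near the knob top at z≈133. The stated 17 mm ahead of the TCP would put them at 99. I test with a small swing: if the knob follows, the height is fine.

play_rows:
  moves:
    - {"tx":0.008,"ty":0.003,"tz":0,"roll":5}
    - {"tx":0.016,"ty":0.007,"tz":0,"roll":10}
    - {"tx":0.024,"ty":0.011,"tz":0,"roll":15}
    - {"tx":0.024,"ty":0.011,"tz":0,"roll":15}

```text
time: 3.62
ee_pos: [517.4, 67.6, 116.3]
tool_rot: [[-0.547, 0.837, 0.002], [0.837, 0.547, 0.002], [0.0, 0.003, -1.0]]
force: [-0.1, 0.3, -0.1]
width: 25.8
```

```bash
python3 - <<'E'
from h import *
o=env.get_obs();print(o["ee_pos"],o["force"],o["width"])
a=env.camera("wrist")[150:360,120:400];a=cv2.convertScaleAbs(cv2.resize(a,None,fx=2.8,fy=2.8),alpha=1.5,beta=10);cv2.imwrite("pics/w3z.png",a[:,:,::-1])
E
```

```text
[517.40315968  67.55047248 116.29965188] [-0.10232505  0.28245719 -0.10557526] 25.78069171408707
```

View pics/w3z.png

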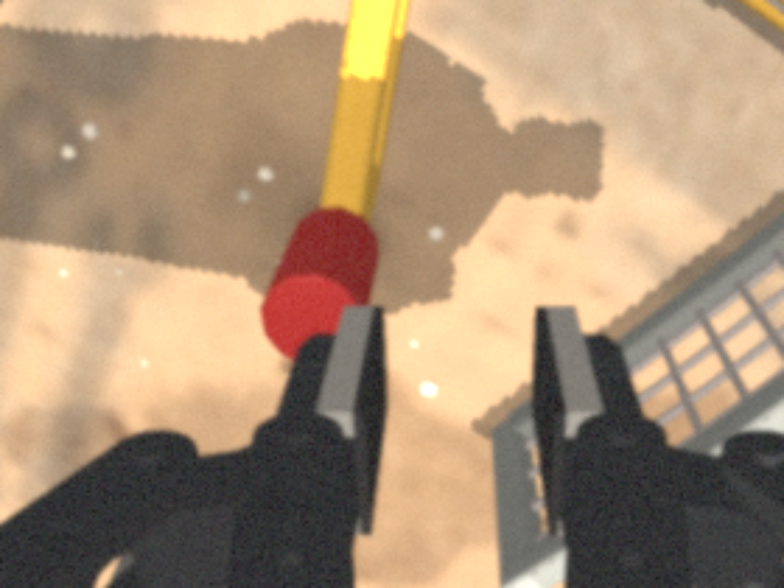

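The knob stayed put while the finger passed above it, and the force stayed near zero. So the tips really are about 35 mm higher than `tips_ahead` says, and I correct for that. I go back over the knob, open wider and descend to TCP z≈84, with the leaf between the fingers.

play_rows:
  moves:
    - {"tx":-0.012,"ty":-0.006,"tz":0.02,"roll":-8}
    - {"tx":-0.024,"ty":-0.011,"tz":0.02,"roll":-15}
    - {"tx":-0.024,"ty":-0.011,"tz":0.02,"roll":-15}
    - {"tx":-0.024,"ty":-0.011,"tz":0.0,"roll":-15}
    - {"tx":-0.024,"ty":-0.011,"tz":-0.01,"roll":-15}
    - {"tx":-0.024,"ty":-0.011,"tz":-0.02,"roll":-15}
    - {"tx":-0.024,"ty":-0.011,"tz":-0.028,"roll":-15}
    - {"tx":-0.024,"ty":-0.011,"tz":-0.033,"roll":-15}
    - {"tx":-0.024,"ty":-0.011,"tz":-0.033,"roll":-15}
  jaw: 0.045

```text
time: 4.42
ee_pos: [490.6, 55.5, 81.3]
tool_rot: [[-0.31, 0.951, -0.003], [0.951, 0.31, 0.0], [0.001, -0.003, -1.0]]
force: [-0.9, -0.4, -0.4]
width: 44.8
```

play_rows:
  moves:
    - {"tx":0,"ty":0,"tz":0,"roll":0}
    - {"tx":0,"ty":0,"tz":0,"roll":0}
    - {"tx":0,"ty":0,"tz":0,"roll":0}
    - {"tx":0,"ty":0,"tz":0,"roll":0}
  jaw: 0.026

```text
time: 4.75
ee_pos: [492.4, 55.6, 83.5]
tool_rot: [[-0.309, 0.951, 0.001], [0.951, 0.309, 0.0], [-0.0, 0.001, -1.0]]
force: [-0.5, -0.1, 0.1]
width: 25.9
```

```bash
python3 - <<'E'
from h import *
o=env.get_obs();print(o["ee_pos"],o["force"],o["width"])
a=env.camera("wrist")[150:360,120:400];a=cv2.convertScaleAbs(cv2.resize(a,None,fx=2.0,fy=2.0),alpha=1.5,beta=10)
b=cv2.resize(env.camera("scene")[90:250,220:400],None,fx=2.5,fy=2.5)
h=np.zeros((420,450+560,3),np.uint8);h[:420,:560]=a;h[:400,560:]=b
cv2.imwrite("pics/w4z.png",cv2.resize(h,(798,332))[:,:,::-1])
E
```

```text
[492.3805166   55.56687863  83.47585389] [-0.46056358 -0.1222346   0.08140375] 25.929889460441764
```

View pics/w4z.png

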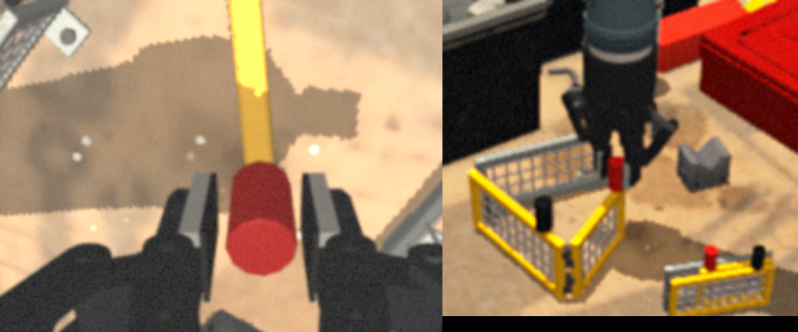

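The knob now sits between the pads, with its lower part visible below the pad tips. I swing it along the arc.

play_rows:
  moves:
    - {"tx":0.008,"ty":0.003,"tz":0,"roll":5}
    - {"tx":0.016,"ty":0.007,"tz":0,"roll":10}
    - {"tx":0.024,"ty":0.011,"tz":0,"roll":15}
    - {"tx":0.031,"ty":0.016,"tz":0,"roll":20}
    - {"tx":0.038,"ty":0.022,"tz":0,"roll":25}
    - {"tx":0.044,"ty":0.028,"tz":0,"roll":30}
    - {"tx":0.049,"ty":0.035,"tz":0,"roll":35}
    - {"tx":0.054,"ty":0.042,"tz":0,"roll":40}
    - {"tx":0.059,"ty":0.05,"tz":0,"roll":45}
    - {"tx":0.062,"ty":0.058,"tz":0,"roll":50}
    - {"tx":0.065,"ty":0.066,"tz":0,"roll":55}
    - {"tx":0.067,"ty":0.075,"tz":0,"roll":60}
    - {"tx":0.069,"ty":0.083,"tz":0,"roll":65}
    - {"tx":0.069,"ty":0.083,"tz":0,"roll":65}

```text
time: 6.02
ee_pos: [560.8, 139.7, 82.9]
tool_rot: [[-0.993, 0.119, -0.0], [0.119, 0.993, 0.001], [0.0, 0.001, -1.0]]
force: [-0.0, 0.3, 0.3]
width: 26.1
```

```bash
python3 - <<'E'
from h import *
o=env.get_obs();print(o["ee_pos"],o["force"],o["width"],o["qpos"].round(2))
a=env.camera("wrist");cv2.imwrite("pics/w5.png",a[:,:,::-1])
E
```

```text
[560.75487886 139.70850167  82.87603458] [-0.01575884  0.31413452  0.25927905] 26.119843096691675 [ 0.37  0.55 -0.85  1.84  0.5   0.97  0.75]
```

View pics/w5.png

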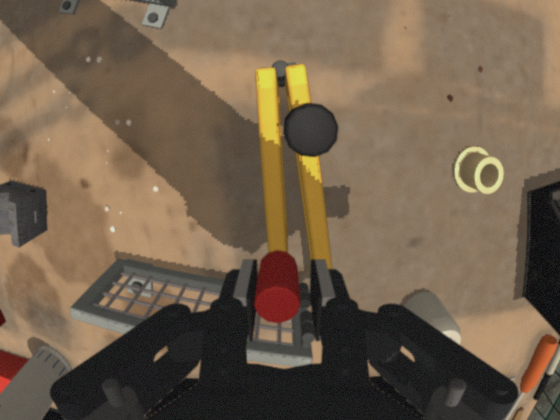

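The outer leaf, from (265,75) to (278,250), is now within a few degrees of the middle leaf. I push the rest gently to the stop.

play_rows:
  moves:
    - {"tx":0,"ty":0.004,"tz":0,"roll":3}
    - {"tx":0,"ty":0.008,"tz":0,"roll":5}
    - {"tx":0,"ty":0.012,"tz":0,"roll":5}
    - {"tx":0,"ty":0.014,"tz":0,"roll":5}
    - {"tx":0,"ty":0.014,"tz":0,"roll":5}

```text
time: 6.48
ee_pos: [561.5, 149.3, 82.8]
tool_rot: [[-0.999, 0.038, 0.0], [0.038, 0.999, -0.005], [-0.0, -0.005, -1.0]]
force: [1.5, -3.8, 1.1]
width: 26.1
```

```bash
python3 - <<'E'
from h import *
o=env.get_obs();print(o["ee_pos"],o["force"],o["width"])
a=env.camera("wrist");cv2.imwrite("pics/w6.png",a[:,:,::-1])
E
```

```text
[561.54413532 149.33794901  82.78218816] [ 1.50087364 -3.83691533  1.11683736] 26.06795405779995
```

View pics/w6.png

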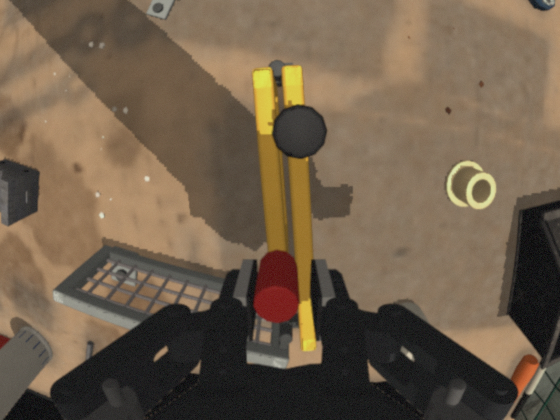

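play_rows:
  moves:
    - {"tx":0,"ty":0.004,"tz":0,"roll":0}
    - {"tx":0,"ty":0.004,"tz":0,"roll":0}
    - {"tx":0,"ty":0.004,"tz":0,"roll":0}

```text
time: 6.78
ee_pos: [561.6, 149.5, 82.6]
tool_rot: [[-0.999, 0.04, -0.001], [0.04, 0.999, -0.01], [0.001, -0.01, -1.0]]
force: [0.4, -9.4, 4.0]
width: 25.7
```

At the stop: 9 N gave only 0.2 mm of motion. I release, lift and go over to the black knob.

play_rows:
  moves:
    - {"tx":0,"ty":-0.006,"tz":0,"roll":0}
    - {"tx":0,"ty":-0.006,"tz":0,"roll":0}
    - {"tx":0,"ty":-0.006,"tz":0,"roll":0}
    - {"tx":0,"ty":-0.006,"tz":0.03,"roll":0}
    - {"tx":0,"ty":-0.006,"tz":0.07,"roll":0}
    - {"tx":0,"ty":-0.006,"tz":0.1,"roll":0}
    - {"tx":-0.035,"ty":0,"tz":0.1,"roll":-1}
    - {"tx":-0.071,"ty":0.001,"tz":0.1,"roll":-2}
    - {"tx":-0.071,"ty":0.001,"tz":0.1,"roll":-2}
    - {"tx":-0.071,"ty":0.001,"tz":0.1,"roll":-2}
  jaw: 0.055

```text
time: 7.62
ee_pos: [486.3, 159.0, 182.2]
tool_rot: [[-0.998, 0.065, -0.001], [0.065, 0.998, -0.002], [0.001, -0.002, -1.0]]
force: [1.1, 0.6, 0.3]
width: 55.2
```

```bash
python3 - <<'E'
from h import *
o=env.get_obs();print(o["ee_pos"],o["force"],o["width"])
a=env.camera("wrist");cv2.imwrite("pics/w7.png",a[:,:,::-1])
for b in blobs(a,'red',(200,60,400,330)): print(b,wonz(b[0],130,o).round(1))
g=cv2.cvtColor(a,cv2.COLOR_RGB2GRAY);cv2.imwrite("pics/w7z.png",cv2.convertScaleAbs(a[100:340,180:400,::-1],alpha=1.8,beta=20).repeat(2,0).repeat(2,1))
E
```

```text
[486.33997544 158.98574428 182.21424761] [1.08098528 0.64442607 0.33071666] 55.22003542369887
([274.2, 313.4], [263, 303, 24, 21, 390]) [559.7 144.5 130. ]
```

View pics/w7.png

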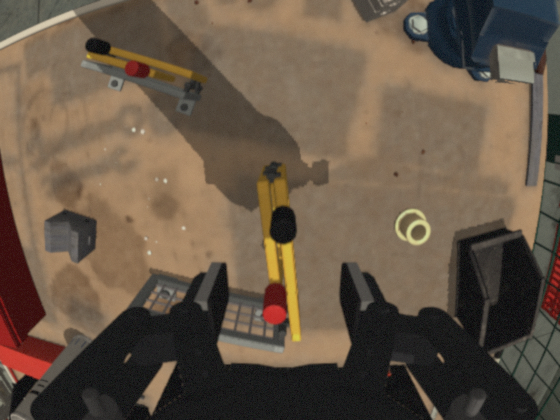

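The outer leaf lies folded against the middle leaf, parallel, with the red knob at (274,306). The black knob shows at about (284,225). I measure its top face.

```bash
python3 - <<'E'
from h import *
o=env.get_obs()
a=cv2.imread("pics/w7.png");z=cv2.convertScaleAbs(cv2.resize(a[140:340,220:340],None,fx=3,fy=3,interpolation=cv2.INTER_CUBIC),alpha=2.2,beta=20);cv2.imwrite("pics/w7z.png",z)
for p in ((284,228),(284,231),(274,306)): print(p,wonz(p,130,o).round(1))
print("mid ends",wonz((281,172),90,o).round(1),wonz((296,335),90,o).round(1))
E
```

```text
(284, 228) [490.3 156.6 130. ]
(284, 231) [492.6 156.4 130. ]
(274, 306) [555.5 144.3 130. ]
mid ends [457.8 156.4  90. ] [619.4 159.8  90. ]
```

View pics/w7z.png

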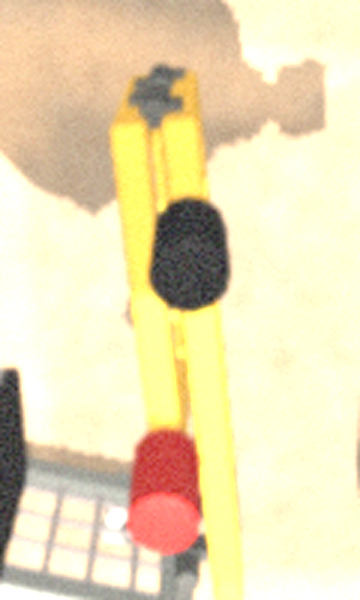

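play_rows:
  moves:
    - {"tx":0.001,"ty":0,"tz":-0.03,"roll":0}
    - {"tx":0.001,"ty":0,"tz":-0.06,"roll":0}
    - {"tx":0.001,"ty":0,"tz":-0.08,"roll":0}
    - {"tx":0.001,"ty":0,"tz":-0.09,"roll":0}
    - {"tx":0.001,"ty":0,"tz":-0.097,"roll":0}
    - {"tx":0.001,"ty":0,"tz":-0.099,"roll":0}
    - {"tx":0.001,"ty":0,"tz":-0.099,"roll":0}

```text
time: 8.25
ee_pos: [491.6, 158.1, 84.2]
tool_rot: [[-0.998, 0.07, 0.001], [0.07, 0.998, 0.001], [-0.001, 0.001, -1.0]]
force: [0.3, 0.0, 0.3]
width: 55.0
```

play_rows:
  moves:
    - {"tx":0,"ty":0,"tz":0,"roll":0}
    - {"tx":0,"ty":0,"tz":0,"roll":0}
    - {"tx":0,"ty":0,"tz":0,"roll":0}
    - {"tx":0,"ty":0,"tz":0,"roll":0}
  jaw: 0.026

```text
time: 8.58
ee_pos: [491.4, 157.6, 84.7]
tool_rot: [[-0.998, 0.07, 0.002], [0.07, 0.998, 0.0], [-0.002, 0.0, -1.0]]
force: [0.9, 0.4, 1.2]
width: 25.9
```

```bash
python3 - <<'E'
from h import *
o=env.get_obs();print(o["ee_pos"],o["force"],o["width"],o["qpos"].round(2))
a=env.camera("wrist");cv2.imwrite("pics/w8.png",cv2.convertScaleAbs(cv2.resize(a[120:340,160:400],None,fx=2.5,fy=2.5),alpha=1.8,beta=20)[:,:,::-1])
cx,cy=620.3,149.;p0=np.array([490.75,157.5])
a0=np.degrees(np.arctan2(p0[1]-cy,p0[0]-cx));r=np.hypot(*(p0-[cx,cy]));print(a0,r)
for a in np.arange(a0,a0+81,5): q=np.array([cx+r*np.cos(np.radians(a)),cy+r*np.sin(np.radians(a))])-p0; print(round(a-a0),q.round(1))
E
```

```text
[491.43651519 157.57883055  84.69611077] [0.92144679 0.39802876 1.17145924] 25.939201509587267 [ 0.4   0.45 -0.92  1.99  0.45  0.92  0.74]
176.24610516048804 129.82855040398468
0 [0. 0.]
5 [ -0.2 -11.3]
10 [  0.5 -22.6]
15 [  2.2 -33.8]
20 [  4.9 -44.8]
25 [  8.5 -55.5]
30 [ 13.1 -65.9]
35 [ 18.6 -75.8]
40 [ 24.8 -85.3]
45 [ 31.9 -94.1]
50 [  39.8 -102.3]
55 [  48.3 -109.7]
60 [  57.4 -116.4]
65 [  67.1 -122.3]
70 [  77.3 -127.3]
75 [  87.8 -131.4]
80 [  98.7 -134.6]
```

View pics/w8.png

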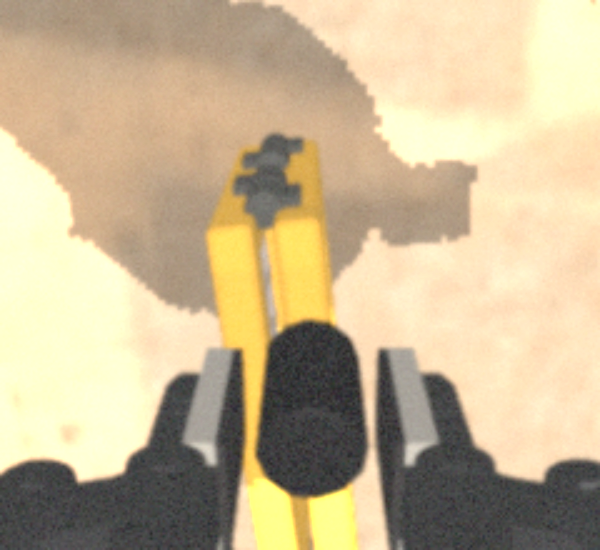

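The black knob is between the pads and the hinge end looks aligned. Swing it.

play_rows:
  moves:
    - {"tx":0,"ty":-0.005,"tz":0,"roll":2}
    - {"tx":0,"ty":-0.011,"tz":0,"roll":5}
    - {"tx":0,"ty":-0.023,"tz":0,"roll":10}
    - {"tx":0.002,"ty":-0.034,"tz":0,"roll":15}
    - {"tx":0.005,"ty":-0.045,"tz":0,"roll":20}
    - {"tx":0.008,"ty":-0.056,"tz":0,"roll":25}
    - {"tx":0.013,"ty":-0.066,"tz":0,"roll":30}
    - {"tx":0.019,"ty":-0.076,"tz":0,"roll":35}
    - {"tx":0.025,"ty":-0.085,"tz":0,"roll":40}
    - {"tx":0.032,"ty":-0.094,"tz":0,"roll":45}
    - {"tx":0.04,"ty":-0.102,"tz":0,"roll":50}
    - {"tx":0.048,"ty":-0.11,"tz":0,"roll":55}
    - {"tx":0.057,"ty":-0.116,"tz":0,"roll":60}
    - {"tx":0.057,"ty":-0.116,"tz":0,"roll":60}

```text
time: 9.8
ee_pos: [546.9, 41.9, 83.8]
tool_rot: [[-0.558, -0.83, -0.003], [-0.83, 0.558, 0.002], [0.0, 0.004, -1.0]]
force: [-1.7, 2.3, 0.8]
width: 26.0
```

```bash
python3 - <<'E'
from h import *
o=env.get_obs();print(o["ee_pos"],o["force"],o["width"],o["qpos"].round(2))
a=env.camera("wrist");cv2.imwrite("pics/w9.png",a[:,:,::-1])
E
```

```text
[546.85369617  41.90947908  83.78140575] [-1.68183298  2.3251596   0.78785207] 25.974161511880983 [ 0.72  0.62 -1.09  1.91  0.64  1.02  1.9 ]
```

View pics/w9.png

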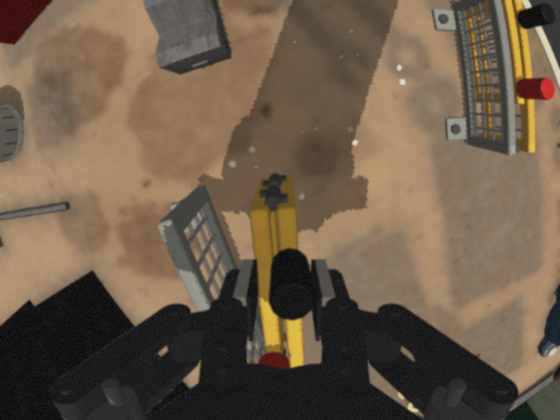

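The middle leaf with the outer leaf is about 15 degrees from the grey leaf. I go on to the stop.

play_rows:
  moves:
    - {"tx":0.005,"ty":-0.003,"tz":0,"roll":2}
    - {"tx":0.01,"ty":-0.006,"tz":0,"roll":5}
    - {"tx":0.015,"ty":-0.009,"tz":0,"roll":7}
    - {"tx":0.02,"ty":-0.011,"tz":0,"roll":10}
    - {"tx":0.024,"ty":-0.013,"tz":0,"roll":10}
    - {"tx":0.027,"ty":-0.014,"tz":0,"roll":10}
    - {"tx":0.027,"ty":-0.014,"tz":0,"roll":10}

```text
time: 10.43
ee_pos: [571.8, 27.9, 83.4]
tool_rot: [[-0.407, -0.913, -0.006], [-0.913, 0.407, -0.001], [0.003, 0.005, -1.0]]
force: [-5.6, 0.6, 3.9]
width: 25.9
```

play_rows:
  moves:
    - {"tx":0.004,"ty":-0.001,"tz":0,"roll":0}
    - {"tx":0.004,"ty":-0.001,"tz":0,"roll":0}

```text
time: 10.6
ee_pos: [573.5, 27.3, 83.0]
tool_rot: [[-0.407, -0.913, -0.01], [-0.914, 0.407, -0.002], [0.006, 0.009, -1.0]]
force: [-9.4, 0.6, 6.0]
width: 26.1
```

```bash
python3 - <<'E'
from h import *
o=env.get_obs();print(o["ee_pos"],o["force"],o["width"],o["qpos"].round(2))
a=env.camera("wrist");cv2.imwrite("pics/w10.png",a[:,:,::-1])
E
```

```text
[573.50126166  27.32342036  82.99838492] [-9.35665454  0.63818738  5.99828118] 26.068483341379192 [ 0.72  0.68 -1.09  1.84  0.69  1.07  2.09]
```

View pics/w10.png

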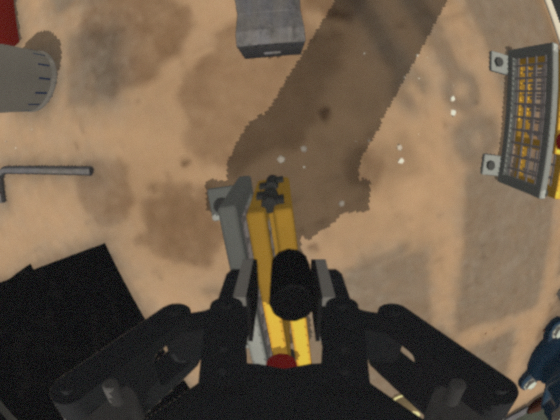

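Nearly there, with a small gap left. The force is only about the hinge's own, so I push more.

play_rows:
  moves:
    - {"tx":0.004,"ty":-0.001,"tz":0,"roll":1}
    - {"tx":0.007,"ty":-0.002,"tz":0,"roll":2}
    - {"tx":0.007,"ty":-0.002,"tz":0,"roll":2}

```text
time: 10.9
ee_pos: [573.4, 27.7, 82.7]
tool_rot: [[-0.371, -0.928, -0.025], [-0.928, 0.372, -0.002], [0.011, 0.022, -1.0]]
force: [-21.8, 1.3, 15.2]
width: 25.9
```

play_rows:
  moves:
    - {"tx":0.003,"ty":-0.001,"tz":0,"roll":0}
    - {"tx":0.003,"ty":-0.001,"tz":0,"roll":0}
    - {"tx":0.003,"ty":-0.001,"tz":0,"roll":0}

```text
time: 11.15
ee_pos: [573.3, 27.6, 82.5]
tool_rot: [[-0.37, -0.928, -0.03], [-0.929, 0.371, -0.003], [0.014, 0.027, -1.0]]
force: [-27.2, 1.8, 18.8]
width: 25.9
```

No motion under 27 N, so it is at the stop. I back off, open and lift clear.

play_rows:
  moves:
    - {"tx":-0.012,"ty":0.004,"tz":0,"roll":0}
    - {"tx":-0.012,"ty":0.004,"tz":0,"roll":0}
    - {"tx":-0.012,"ty":0.004,"tz":0,"roll":0}
    - {"tx":-0.012,"ty":0.004,"tz":0,"roll":0}
    - {"tx":-0.012,"ty":0.004,"tz":0.03,"roll":0}
    - {"tx":-0.012,"ty":0.004,"tz":0.07,"roll":0}
    - {"tx":-0.012,"ty":0.004,"tz":0.11,"roll":0}
    - {"tx":-0.012,"ty":0.004,"tz":0.15,"roll":0}
    - {"tx":-0.05,"ty":-0.03,"tz":0.17,"roll":0}
    - {"tx":-0.08,"ty":-0.06,"tz":0.17,"roll":0}
    - {"tx":-0.11,"ty":-0.09,"tz":0.17,"roll":0}
    - {"tx":-0.13,"ty":-0.12,"tz":0.17,"roll":0}
    - {"tx":-0.13,"ty":-0.15,"tz":0.17,"roll":0}
    - {"tx":-0.13,"ty":-0.18,"tz":0.17,"roll":0}
    - {"tx":-0.13,"ty":-0.2,"tz":0.17,"roll":0}
    - {"tx":-0.13,"ty":-0.2,"tz":0.17,"roll":0}
  jaw: 0.045

```text
time: 12.48
ee_pos: [458.6, -184.9, 254.4]
tool_rot: [[-0.386, -0.922, 0.002], [-0.922, 0.386, -0.003], [0.001, -0.003, -1.0]]
force: [0.1, -0.1, -1.2]
width: 44.9
```

```bash
python3 - <<'E'
from h import *
o=env.get_obs();print(o["ee_pos"],o["force"],o["width"])
t=env.camera("top");s=env.camera("scene")
a=cv2.resize(t[120:260,180:420],None,fx=3.3,fy=3.3,interpolation=cv2.INTER_CUBIC);cv2.imwrite("pics/t11.png",a[:,:,::-1])
a=cv2.resize(s[130:270,150:390],None,fx=3.3,fy=3.3,interpolation=cv2.INTER_CUBIC);cv2.imwrite("pics/s11.png",a[:,:,::-1])
E
```

```text
[ 458.64402636 -184.87722646  254.4380985 ] [ 0.06919744 -0.12158443 -1.19172488] 44.89097339178544
```

View pics/t11.png

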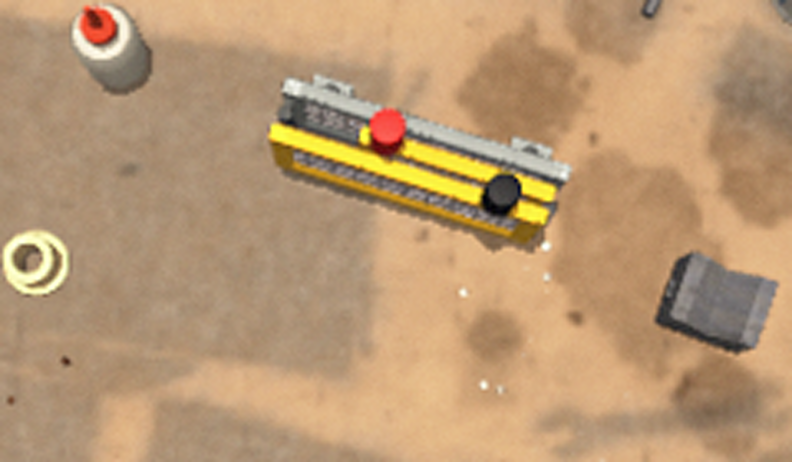

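View pics/s11.png

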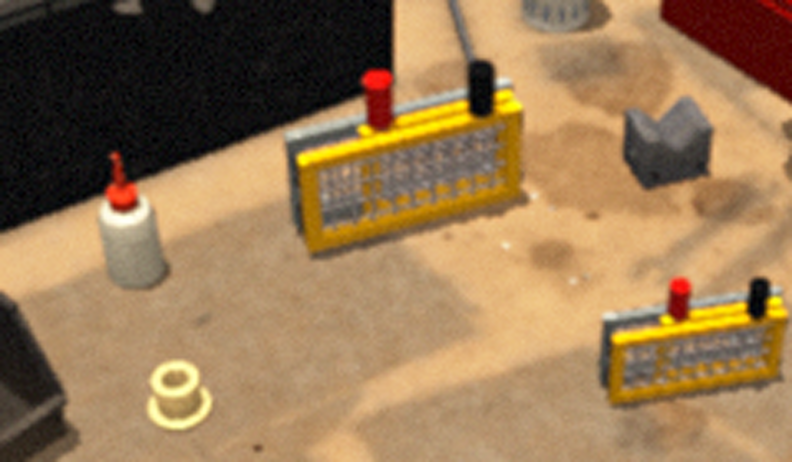

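In the top view the three leaf tops run at 17.6° (grey), 16.7° (middle) and 16.0° (outer), so they are parallel within about 2°. The bottle, bush and vee block stand where they were, and the gripper is clear.

```bash
python3 -c "
from station import env
print(env.job_done())"
```

```text
the job is handed in; nothing more can be done
None
```

The chip guard is folded away, and I handed the job in at about 12.6 s of the 54 s allowed. I swung the outer leaf by its red knob to its stop, where 9 N gave only 0.2 mm of motion. Then I swung the middle leaf by its black knob to its stop, where 27 N gave no motion.

**Last checks:** The top view shows the grey, middle and outer leaves parallel within about 2°. The bottle, vee block and bush look unmoved, and the gripper is clear with a wrist force of about 1 N. `env.job_done()` reports no verdict.

**Disagreement:** `env.tips_ahead` says the fingertips stand 17 mm ahead of the TCP, but the pictures put them about 18 mm behind it. My first test swing passed over the red knob without touching it. I lowered the TCP by about 33 mm for both grips, which worked.

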